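Test a returned hand counter and repack it the right way round

TASK

A returned hand counter sits in its card sleeve the wrong way round, with its plunger button sticking out. Take it out, lay it flat on the bench, window up, with its blunt end squarely against the upright face of the steel stop, and press the plunger fully in against the stop for about half a second. Then put the counter back into the sleeve plunger end first, as far in as it goes or nearly so, lying flat with its window up, let go, and leave the other things on the bench where they are.

Things in the scene. Friction and masses are not known exactly. Their poses are not given: they have to be found in the camera images.
- counter: Loose grey plastic bar 142 long x 50 wide x 40 mm high, 0.22 kg; dark round plunger on one end, other end blunt; on top a dark-framed window nearer the plunger, ribs near the blunt end. Origin: underside, middle of the bar (plunger not counted). x along the bar to the plunger, y across, z up from the window side. Starts flat in the sleeve, blunt end inside, 65-80 mm sticking out over the flap.
- plunger (a joint): How far the plunger is pushed in along the bar, m: 0 = out, 0.010 = fully in. Sprung, comes back by itself: 2.5 N starts it, 5 N holds it fully in. Unbraced, the counter slides on the bench before it is fully in.
- plunger_face (a point): Centre of the plunger's flat outer end: a disc of 28 mm diameter standing 18 mm out of the bar's end, 20 mm above the counter's underside, 89 mm from the counter's origin when out.
- heel (a point): Centre of the counter's blunt end face (50 x 40 mm), 20 mm above the underside, 71 mm from the counter's origin, opposite to the plunger.
- stop: Steel stop bolted to the bench: upright dark plate 110 wide x 45 high x 8 mm thick with a 55 mm foot behind it. Origin: middle of the foot of its front face, at bench level. x points level into the plate, away from the robot; the free bench lies on its -x side; y along the plate; z up.
- sleeve: Cardboard sleeve fixed to the bench, mouth towards the robot; 76 wide x 60 high x 98 mm deep outside, 70 x 54 x 95 mm inside (floor and roof 3 mm); closed at the back, sides and top. Its 3 mm floor runs on 92 mm in front of the mouth as a flat flap of the same width. Origin: middle of the mouth, at bench level. x points into the sleeve, y across, z up.
- tape_roll: Bystander: roll of parcel tape lying flat, 96 mm diameter, 48 mm high; origin under its centre.
- tin: Bystander: tin 60 mm diameter, 75 mm high, upright; origin under its centre.
- mouse: Bystander: black computer mouse 105 x 60 x 34 mm; origin under its middle.
- parcel: Bystander: small taped carton 110 x 80 x 70 mm; origin under its middle.
Mind the look-alikes: they are no part of the job. Leave any green look-alike of the sleeve alone.

How it is judged:
On the way:
1. the plunger is pressed at least 7 of its 10 mm while the counter's blunt end is braced squarely on the stop's face, the counter lying flat on the bench, window up, for 0.2 s (value of joint plunger above 0.007 m and contact force between counter and stop above 0.5 N and x of heel in the frame of stop between -0.006 and 0.004 m and y of heel in the frame of stop between -0.045 and 0.045 m and angle between the x axis of counter and the x axis of stop, either way round below 0.15 rad and height (world z) of counter below 0.006 m and angle between counter's own z axis and vertical below 0.12 rad), for 0.2 s.
At the end, for the whole second after the job is handed in: The counter lies let go and at rest in the sleeve, plunger first: plunger face at least 65 mm past the mouth, within the side walls, blunt end outside, bar flat on the card floor (within 6 mm and 0.1 rad), window up, plunger out (pushed in under 3 mm) (x of plunger_face in the frame of sleeve above 0.065 m and y of plunger_face in the frame of sleeve between -0.035 and 0.035 m and x of heel in the frame of sleeve below -0.04 m and height (world z) of counter between -0.002 and 0.009 m and angle between counter's own z axis and vertical below 0.1 rad and value of joint plunger below 0.003 m and linear speed of counter below 0.02 m/s and angular speed of counter below 0.2 rad/s); the robot touches nothing.
It fails at once if the tape roll is moved by more than 25 mm (distance of tape_roll from where it was at the start of the episode above 0.025 m).
It fails at once if the tin is moved by more than 25 mm (distance of tin from where it was at the start of the episode above 0.025 m).
It fails at once if the mouse is moved by more than 25 mm (distance of mouse from where it was at the start of the episode above 0.025 m).
It fails at once if the parcel is moved by more than 25 mm (distance of parcel from where it was at the start of the episode above 0.025 m).
It also fails if it takes over 72 s, if anything falls off the work surface, if the arm or the gripper's body presses on something with over 40 N, if the wrist force passes 120 N, or if a joint passes its speed limit or range.

ROBOT

A 7-joint arm with a two-finger parallel gripper is mounted at the origin on the work surface. World frame = base frame: x ahead of the robot, y to its left, z up, the work surface at z = 0. Lengths are in m, angles in rad, forces in N, time in s.
With the tool pointing down it reaches from about 0.4 to 0.85 m from the base axis. Payload 10.4 kg.
Tool frame: the origin (TCP) lies midway between the tips of the shut fingers; the grasp point (between the pads) lies 19 mm behind it; z points along the fingers, x is the direction in which the jaws open and shut, and the axes are right-handed (so a half turn about z gives the same grasp; the last joint's range is limited). The gripper opens to 87 mm and grips with 3 to 60 N. Pads are 19 mm wide; open, the fingers measure 117 mm over their backs; the gripper's body (75 mm by 190 mm) begins 51 mm behind the grasp point.
Start: joints at [-1.168, 0.332, -0.065, 1.46, 0.022, 1.35, -0.088], TCP at [0.258, 0.569, 0.191] pointing down, gripper open.
Joint ranges: [-2.6, 2.6], [-0.5, 2.12], [-1.47, 1.34], [0.16, 2.42], [-1.27, 4.41], [0.06, 2.06], [-2.6, 2.6]. Speed limits (rad/s): [2.22, 2.22, 2.79, 2.79, 3.14, 3.14, 3.14].

INTERFACE

Orientations are given as a unit quaternion [x, y, z, w].
In Python, from bench import r gives the robot as it stands. The module is installed in compiled form; this text tells all that it offers.
- The arm moves only by the tool play_rows, never from a script. Its argument "commands" is a list of rows, each a list of 7 numbers: the shift along the world's x, y, z in cm, then the turn, a rotation vector about the world's x, y, z in rad, then the finger opening in cm, from 0 to 8.7. A call has 1 to 20 rows; each row shifts and turns the commanded pose from where the row before left it; what a row does not reach is not made up. A row lasts 1/8 s, in which the tool goes at most 62.5 mm and 10.7 degrees, less where a joint would pass 70% of its speed; a pose out of reach is approached as far as the arm can. A call is refused whole if a number of a shift passes 6.25 or a number of a turn 0.188, either way. A call with a gripper value outside its range is refused whole. The fingers move at their own pace and stop on an object; "grip_force" is the grip in N (left out, the last holds). Time passes only in rows, so rows that do not move let the fingers close. It gives the time, the measured TCP pose, the force and the opening at its end, in the units of the state.
- r.read_state(): the state, without advancing time (a new reading comes with each control period).
- r.camera(name): name is "scene" or "top" or "wrist"; returns a dict with "img" (384x512x3 uint8, red, green, blue), "K" (3x3 intrinsics, pixels), "camera_from_world" (4x4, takes a point from world to camera coordinates). Camera axes: x right, y down, z forward; pixel columns grow to the right and rows downward; lengths in m; the calibration is good to about 2 mm. A picture is of the moment at which its call begins. There is no depth.
- r.close_job(): hands the job in, once; it reports no verdict.
The state is a dict: "time": time; "joint_positions": joint angles; "joint_vel": joint speeds; "joint_torque": joint torques, N m; "ee_pos": TCP position; "eef_rot": TCP orientation; "ft_force": force on the tool from outside, world axes, zero at the start; "torque": the same for the moment, N m; "width": finger opening in m.
Only numpy, scipy, OpenCV 4.12 (cv2) and the standard library are available. Lean on these libraries where they do the work, as an engineer would, in place of code of your own. Each camera call takes 0.05 s, during which the arm holds its last target. There are 200 camera calls.

## Working session

There is one attempt and no reset: what is moved stays moved. The work goes in short steps, Python scripts to look and compute and a tool call to move; the robot and the scene stay as the last step left them, time stands still between calls to the robot, and variables do not carry over. Pictures are saved under pics/ and viewed, about 8 in all and at most 12, crops included, and the job is handed in when it is done.

Besides the shell and the picture viewer there is one more tool, called after "Emit:" by a JSON object that holds its "fn" and its "kwargs", one argument or row to a line. play_rows: Moves the arm, as the interface text tells. Its arguments: {"type":"object","properties":{"commands":{"type":"array","items":{"type":"array","items":{"type":"number"}}},"grip_force":{"type":"number"}},"required":["commands"]}

```bash
mkdir -p pics; cat > h.py <<'E'
import numpy as np, cv2
from bench import r
def cam(n, save=None):
    c=r.camera(n)
    if save: cv2.imwrite('pics/'+save,cv2.cvtColor(c['img'],cv2.COLOR_RGB2BGR))
    return c
def ray(c,u,v):
    T=np.array(c['camera_from_world']);R=T[:3,:3];o=-R.T@T[:3,3]
    d=R.T@np.linalg.inv(np.array(c['K']))@np.array([u,v,1.]);return o,d/np.linalg.norm(d)
def onz(c,u,v,z):
    o,d=ray(c,u,v);return o+d*(z-o[2])/d[2]
def proj(c,p):
    T=np.array(c['camera_from_world']);q=np.array(c['K'])@(T[:3,:3]@np.array(p)+T[:3,3]);return q[:2]/q[2]
def two(c1,p1,c2,p2):
    o1,d1=ray(c1,*p1);o2,d2=ray(c2,*p2)
    s=np.linalg.lstsq(np.c_[d1,-d2],o2-o1,rcond=None)[0]
    a=o1+d1*s[0];b=o2+d2*s[1];return (a+b)/2,np.linalg.norm(a-b)
E
python3 - <<'E'
from h import *
import pickle
cs={n:cam(n) for n in('scene','top')}
pickle.dump(cs,open('c0.pkl','wb'))
for n,c in cs.items():
    im=cv2.cvtColor(c['img'],cv2.COLOR_RGB2BGR)
    cv2.imwrite(f'pics/{n}0.png',cv2.resize(im,(800,600)))
    print(n,np.round(ray(c,256,192)[0],3),np.round(ray(c,256,192)[1],3),c['K'][0])
s=r.read_state();print(s['time'],s['ee_pos'],s['eef_rot'],s['width'])
E
```

```text
scene [ 1.306 -0.462  0.714] [-0.69   0.412 -0.595] [385.30173545   0.         253.44207653]
top [0.37  0.007 1.253] [ 0.097 -0.01  -0.995] [407.94381302   0.         255.23769036]
0.1 [0.25798995 0.56882623 0.18983355] [ 8.40549724e-01  5.41734005e-01 -5.33783744e-04  3.79920267e-04] 0.08686462704990434
```

View pics/top0.png

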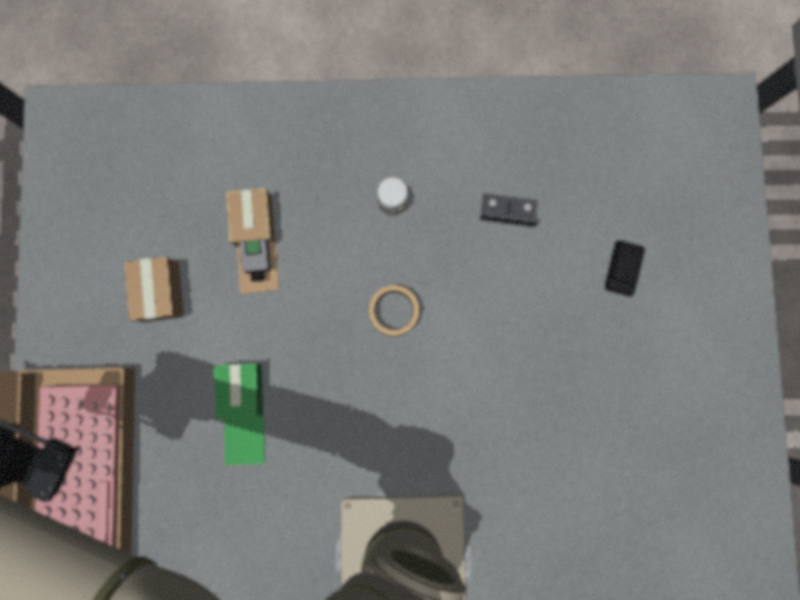

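View pics/scene0.png

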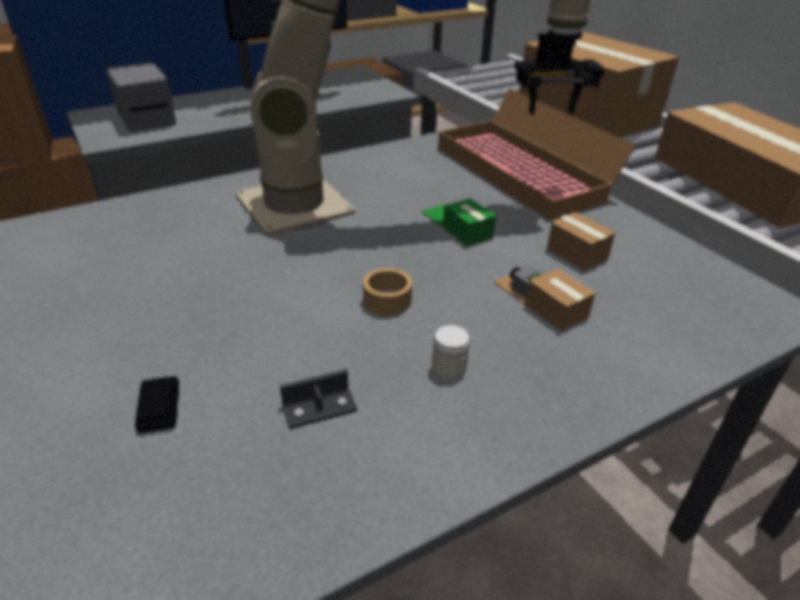

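Top view (800×600): the brown sleeve with its roof is at (248,215). The counter sticks out at (255,258) with its plunger at (257,275), over a flap ending at row 291. The stop is at (510,210), tape roll (394,310), tin (392,193), mouse (625,268) and parcel (150,288). The green look-alike is at (238,400). The sleeve I want is the brown one, because it has a flap and holds the counter; the carton at (150,288) has no flap.

```bash
python3 - <<'E'
from h import *
import pickle
cs=pickle.load(open('c0.pkl','rb'));c=cs['top'];k=.64
f=lambda u,v,z:np.round(onz(c,u*k,v*k,z),3)
print('flap end',f(240,293,.003),f(277,290,.003))
print('roof',[f(u,v,.06) for u,v in((227,190),(268,188),(230,243),(272,240))])
print('stop top front edge',f(482,220,.045),f(537,224,.045))
print('plunger',f(257,276,.02),'tin',f(392,193,.075),'tape',f(394,310,.048),'parcel',f(150,288,.07),'mouse',f(625,268,.03))
im=cv2.cvtColor(c['img'],cv2.COLOR_RGB2BGR)
a=cv2.resize(im[110:195,130:190],(424,600),interpolation=cv2.INTER_CUBIC)
b=cv2.resize(im[115:150,300:352],(376,253),interpolation=cv2.INTER_CUBIC)
o=np.zeros((600,800,3),np.uint8);o[:,:424]=a;o[:253,424:]=b
cv2.imwrite('pics/crop.png',o)
E
```

```text
flap end [0.512 0.309 0.003] [0.517 0.236 0.003]
roof [array([0.704, 0.32 , 0.06 ]), array([0.707, 0.242, 0.06 ]), array([0.602, 0.314, 0.06 ]), array([0.606, 0.235, 0.06 ])]
stop top front edge [ 0.639 -0.167  0.045] [ 0.629 -0.273  0.045]
plunger [0.543 0.271 0.02 ] tin [0.688 0.005 0.075] tape [0.469 0.006 0.048] parcel [0.518 0.46  0.07 ] mouse [ 0.542 -0.444  0.03 ]
```

View pics/crop.png

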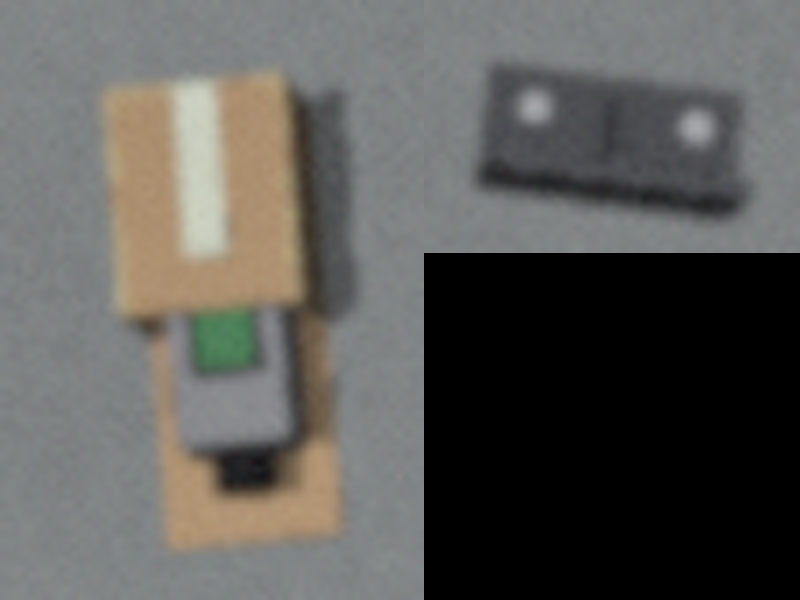

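Emit:
{"fn": "play_rows", "kwargs": {
  "commands": [
    [3,-3.7,0,0,0,0.061,8.7],
    [3,-3.7,0,0,0,0.061,8.7],
    [3,-3.7,0,0,0,0.061,8.7],
    [3,-3.7,0,0,0,0.061,8.7],
    [3,-3.7,0,0,0,0.061,8.7],
    [3,-3.7,0,0,0,0.061,8.7],
    [3,-3.7,0,0,0,0.061,8.7],
    [3,-3.7,0,0,0,0.061,8.7],
    [0,0,0,0,0,0,8.7],
    [0,0,0,0,0,0,8.7]
  ]
}}

```text
time: 1.35
ee_pos: [0.4976, 0.2736, 0.1902]
eef_rot: [0.685, 0.729, -0.0, -0.0]
ft_force: [0.3, 0.9, 0.6]
width: 0.087
```

```bash
python3 - <<'E'
from h import *
import pickle
cs={n:cam(n) for n in('wrist','top')}
pickle.dump(cs,open('c1.pkl','wb'))
c=cs['wrist'];im=cv2.cvtColor(c['img'],cv2.COLOR_RGB2BGR)
cv2.imwrite('pics/wrist1.png',cv2.resize(im,(800,600)))
print(np.round(ray(c,256,192)[0],3),np.round(ray(c,256,192)[1],3))
s=r.read_state();print(s['time'],s['ee_pos'],s['eef_rot'],s['joint_positions'])
E
```

```text
[0.423 0.268 0.384] [ 0.273  0.014 -0.962]
1.45 [0.49724635 0.27445235 0.19038982] [ 6.84152056e-01  7.29339327e-01 -1.01716824e-04 -3.16329654e-04] [-0.68119453  0.20394434  0.1119265   1.62349582 -0.02396253  1.31581529
  1.06919585]
```

View pics/wrist1.png

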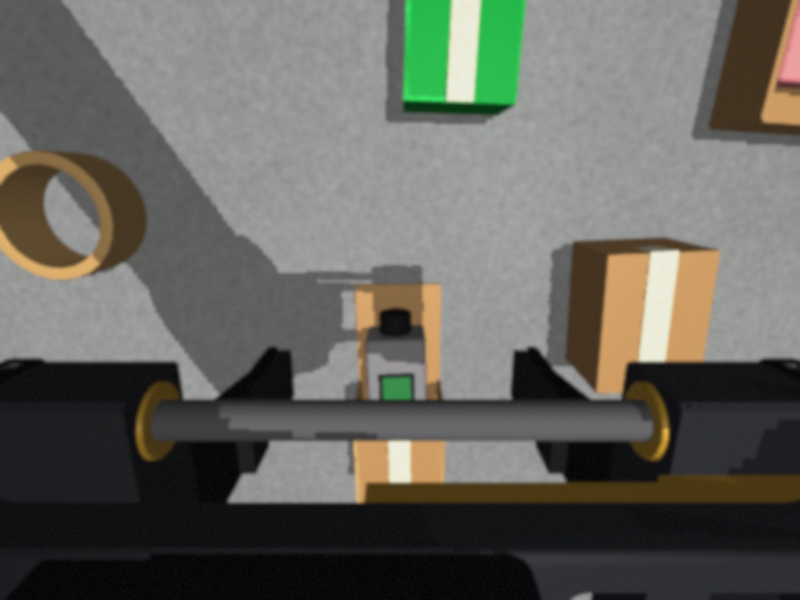

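Wrist view: the flap's front corners are at (355,285) and (441,284). The plunger tip is at (395,310), and the counter's top spans columns 368–424 at row 350. The rest is hidden by the gripper.

```bash
python3 - <<'E'
from h import *
import pickle
c=pickle.load(open('c1.pkl','rb'));w=c['wrist'];t=c['top'];k=.64
f=lambda u,v,z:np.round(onz(w,u*k,v*k,z),4)
print('flap',f(355,285,.003),f(441,284,.003))
hsv=cv2.cvtColor(w['img'],cv2.COLOR_RGB2HSV)
# counter grey top & flap edges by rows
im=w['img']
for v in (185,192,200,208,215,222,230,238,246,290,300):
    row=im[v,215:295].astype(int); 
    h=hsv[v,215:295]; card=(h[:,1]>90)&(h[:,0]<25)&(h[:,2]>90)
    idx=np.where(card)[0]+215
    if len(idx): print(v,'card',idx.min(),idx.max(),'gap',[ (idx[i],idx[i+1]) for i in np.where(np.diff(idx)>3)[0]])
g=cv2.inRange(hsv,(50,90,40),(80,255,200));g[:150]=0
n,_,st,ce=cv2.connectedComponentsWithStats(g);print('green',[(s,np.round(q,1)) for s,q in zip(st[1:],ce[1:]) if s[4]>30])
ht=cv2.cvtColor(t['img'],cv2.COLOR_RGB2HSV)
# plunger rows in wrist
col=im[190:225,253].astype(int).sum(1);print(list(zip(range(190,225),col)))
row=im[205,235:270].astype(int).sum(1);print(list(row))
row=im[225,225:280].astype(int).sum(1);print(225,list(row))
row=im[243,225:280].astype(int).sum(1);print(243,list(row))
E
```

```text
flap [0.5197 0.2331 0.003 ] [0.5141 0.3087 0.003 ]
185 card 228 281 gap []
192 card 228 281 gap []
200 card 228 281 gap [(np.int64(242), np.int64(263))]
208 card 228 281 gap [(np.int64(241), np.int64(269))]
215 card 229 280 gap [(np.int64(234), np.int64(271))]
222 card 229 280 gap [(np.int64(233), np.int64(272))]
230 card 229 280 gap [(np.int64(233), np.int64(272))]
238 card 230 280 gap [(np.int64(233), np.int64(273))]
246 card 231 280 gap [(np.int64(234), np.int64(273))]
290 card 226 283 gap [(np.int64(247), np.int64(263))]
300 card 227 283 gap [(np.int64(247), np.int64(263))]
green [(array([244, 241,  20,  16, 314], dtype=int32), array([253.6, 248.5]))]
[(190, np.int64(310)), (191, np.int64(307)), (192, np.int64(305)), (193, np.int64(308)), (194, np.int64(299)), (195, np.int64(294)), (196, np.int64(245)), (197, np.int64(165)), (198, np.int64(75)), (199, np.int64(35)), (200, np.int64(23)), (201, np.int64(33)), (202, np.int64(39)), (203, np.int64(50)), (204, np.int64(58)), (205, np.int64(62)), (206, np.int64(67)), (207, np.int64(61)), (208, np.int64(59)), (209, np.int64(59)), (210, n
[... 1785 characters left out ...]
nt64(279), np.int64(287), np.int64(327), np.int64(402), np.int64(446), np.int64(459), np.int64(460), np.int64(440), np.int64(379), np.int64(267), np.int64(174), np.int64(180), np.int64(236), np.int64(263), np.int64(275), np.int64(269), np.int64(274), np.int64(271), np.int64(276), np.int64(276), np.int64(272), np.int64(272), np.int64(276), np.int64(276), np.int64(281), np.int64(279), np.int64(277), np.int64(278), np.int64(267), np.int64(232), np.int64(183), np.int64(236), np.int64(351), np.int64(434), np.int64(459), np.int64(461), np.int64(454), np.int64(447), np.int64(423), np.int64(416), np.int64(436), np.int64(459), np.int64(463), np.int64(459), np.int64(453), np.int64(439), np.int64(389)]
```

```bash
python3 - <<'E'
from h import *
import pickle
c0=pickle.load(open('c0.pkl','rb'));c=pickle.load(open('c1.pkl','rb'));w=c['wrist'];t=c0['top']
f=lambda u,v,z:np.round(onz(w,u,v,z),4)
print('plunger tip top',f(253,197.5,.037),'body edge',f(253,217,.043))
print('L',f(234.3,225,.043),f(234.5,243,.043),'R',f(272,225,.043),f(272.5,243,.043),'win',f(253.6,248.5,.043))
print('roof L/R', f(226,300,.06),f(283.5,300,.06),f(228,290,.06))
print('flap L/R',f(227.5,185,.003),f(281.5,185,.003), f(230,246,.003),f(281,246,.003))
# height: plunger-end body top edge midpoint in top cam; crop scale 424/60=7.07
s=424/60; tp=lambda u,v:(130+u/s,110+v/s)
print('edge mid',two(w,(253.3,217),t,tp(242,447)),'plunger tip',two(w,(253,198),t,tp(247,490)))
# roof front-left corner in top
print('win-left-low corner',two(w,(243,241),t,tp(197,372)),'right',two(w,(263.5,241),t,tp(262,372)))
E
```

```text
plunger tip top [0.5288 0.2696 0.037 ] body edge [0.553  0.2711 0.043 ]
L [0.5655 0.2477 0.043 ] [0.5908 0.249  0.043 ] R [0.5625 0.2962 0.043 ] [0.5878 0.2988 0.043 ] win [0.5973 0.2745 0.043 ]
roof L/R [0.6661 0.2419 0.06  ] [0.6614 0.3182 0.06  ] [0.6506 0.2441 0.06  ]
flap L/R [0.5234 0.2336 0.003 ] [0.5188 0.3081 0.003 ] [0.6158 0.2403 0.003 ] [0.6112 0.3152 0.003 ]
edge mid (array([0.5520601 , 0.26971055, 0.04063549]), np.float64(0.004975618986960677)) plunger tip (array([0.53452883, 0.26980369, 0.02088098]), np.float64(0.00016063860935114813))
win-left-low corner (array([0.56759807, 0.26729736, 0.09676088]), np.float64(0.016547206174704072)) right (array([0.59385552, 0.27730446, 0.01067802]), np.float64(0.025672930362956023))
```

Emit:
{"fn": "play_rows", "kwargs": {
  "commands": [
    [4,0,-3,0,0,0.01,8.7],
    [4.1,-0.1,-3,0,0,0,8.7],
    [0,0,-4,0,0,0,8.7],
    [0,0,-4,0,0,0,8.7],
    [0,0,-3,0,0,0,8.7],
    [0,0,-1,0,0,0,8.7],
    [0,0,0,0,0,0,8.7],
    [0,0,0,0,0,0,4],
    [0,0,0,0,0,0,4],
    [0,0,0,0,0,0,4],
    [0,0,0,0,0,0,4],
    [0,0,0,0,0,0,4],
    [0,0,0,0,0,0,4]
  ],
  "grip_force": 20
}}

```text
time: 3.08
ee_pos: [0.5797, 0.2723, 0.0115]
eef_rot: [0.681, 0.732, 0.001, 0.0]
ft_force: [0.1, -1.4, 5.8]
width: 0.0418
```

```bash
python3 - <<'E'
from h import *
c=cam('wrist');im=cv2.cvtColor(c['img'],cv2.COLOR_RGB2BGR)
d=cam('scene');jm=cv2.cvtColor(d['img'],cv2.COLOR_RGB2BGR)
p=proj(d,[.57,.27,.03]).astype(int);print(p)
a=cv2.resize(im[150:,:][:, 130:380],(400,374));b=cv2.resize(jm[p[1]-45:p[1]+45,p[0]-48:p[0]+48],(400,374),interpolation=cv2.INTER_CUBIC)
cv2.imwrite('pics/g.png',np.hstack([a,b]))
s=r.read_state();print(s['width'],s['ee_pos'],s['ft_force'])
E
```

```text
[336 178]
0.04079691571234008 [0.57979832 0.27231673 0.0115532 ] [-0.47802184 -1.4264695   5.87590593]
```

View pics/g.png

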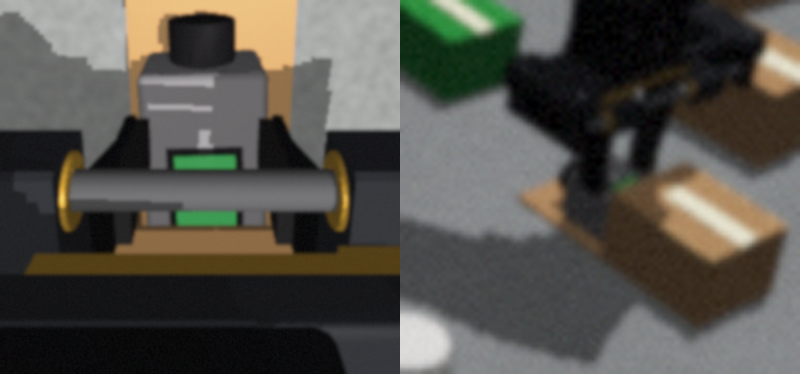

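Both pads touch the counter's sides, but the opening reads 41 mm instead of 50. The fingers were still creeping towards the 40 mm I commanded. I'll command fully closed, wait, then check again.

Emit:
{"fn": "play_rows", "kwargs": {
  "commands": [
    [0,0,0.1,0,0,0,0],
    [0,0,0,0,0,0,0],
    [0,0,0,0,0,0,0],
    [0,0,0,0,0,0,0]
  ],
  "grip_force": 25
}}

```text
time: 3.68
ee_pos: [0.5792, 0.2723, 0.0116]
eef_rot: [0.681, 0.732, 0.0, -0.0]
ft_force: [0.4, 0.2, 1.2]
width: 0.0078
```

```bash
python3 - <<'E'
from h import *
c=cam('wrist');im=cv2.cvtColor(c['img'],cv2.COLOR_RGB2BGR)
d=cam('top');jm=cv2.cvtColor(d['img'],cv2.COLOR_RGB2BGR)
p=proj(d,[.57,.27,.03]).astype(int);print(p)
a=cv2.resize(im[100:,:][:, 130:380],(400,454));b=cv2.resize(jm[p[1]-57:p[1]+57,p[0]-50:p[0]+50],(398,454),interpolation=cv2.INTER_CUBIC)
cv2.imwrite('pics/g2.png',np.hstack([a,b]))
s=r.read_state();print(s['width'],s['ee_pos'],s['ft_force'])
E
```

```text
[164 167]
0.0030704287919864474 [0.57914039 0.27225454 0.01156252] [-0.63471177  0.66811491  1.31729725]
```

View pics/g2.png

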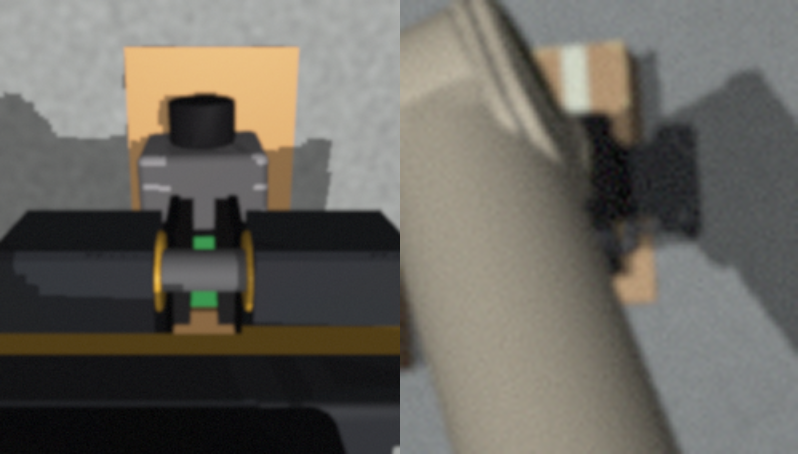

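```bash
python3 - <<'E'
from h import *
import pickle
w=pickle.load(open('c1.pkl','rb'))['wrist']
for x,y,z in((.497,.2744,.19),(.497,.318,.19),(.497,.231,.19),(.497,.318,.209),(.497,.318,.241)): print((x,y,z),np.round(proj(w,(x,y,z))/.64))
c=cam('wrist');s=r.read_state();e=s['ee_pos'];print(e,s['width'],np.round(ray(c,256,192)[0],4))
q=lambda p:np.round(((proj(c,p)-[130,100])*1.6))
for dz in(0,.019,.035,.05,.07):print(dz,q(e+[0,0,dz]),q(e+[0,.01,dz]))
for p in((.5515,.2705,.043),(.532,.27,.034),(.517,.2715,.003),(.5635,.272,.043)): print(p,q(p))
print(s['joint_positions'])
E
```

```text
(0.497, 0.2744, 0.19) [405. 340.]
(0.497, 0.318, 0.19) [498. 345.]
(0.497, 0.231, 0.19) [312. 334.]
(0.497, 0.318, 0.209) [507. 362.]
(0.497, 0.318, 0.241) [528. 398.]
[0.5791736  0.27224153 0.01158198] 0.0019407520775019936 [0.5043 0.266  0.2057]
0 [205. 189.] [227. 191.]
0.019 [205. 206.] [229. 207.]
0.035 [205. 223.] [232. 224.]
0.05 [206. 241.] [234. 243.]
0.07 [206. 272.] [238. 274.]
(0.5515, 0.2705, 0.043) [206. 150.]
(0.532, 0.27, 0.034) [208.  94.]
(0.517, 0.2715, 0.003) [214.  49.]
(0.5635, 0.272, 0.043) [208. 181.]
[-0.60841081  0.51216618  0.12743296  1.61117278 -0.07314891  1.02283506
  1.1839426 ]
```

The fingers closed with almost no resistance, and the counter did not move. So the tips are either riding over the counter's top or sitting higher than the TCP reading suggests. I'll lift clear and look at the real tip height, shut and open.

Emit:
{"fn": "play_rows", "kwargs": {
  "commands": [
    [0,0,4,0,0,0,0],
    [0,0,4,0,0,0,0],
    [0,0,0,0,0,0,0],
    [0,0,0,0,0,0,0],
    [0,0,0,0,0,0,0]
  ]
}}

```text
time: 4.45
ee_pos: [0.5783, 0.2719, 0.0901]
eef_rot: [0.681, 0.732, -0.001, -0.0]
ft_force: [-0.0, -0.6, 0.3]
width: 0.0004
```

```bash
python3 - <<'E'
from h import *
import pickle
cs={n:cam(n) for n in('wrist','scene')};s=r.read_state();cs['s']={k:np.array(s[k]) for k in('ee_pos','width')}
pickle.dump(cs,open('shut.pkl','wb'));print(s['ee_pos'],s['width'],s['ft_force'])
E
```

```text
[0.57858014 0.27192069 0.09043726] 0.00021673596530291783 [-0.41347133 -0.37383211 -0.21997898]
```

Emit:
{"fn": "play_rows", "kwargs": {
  "commands": [
    [0,0,0,0,0,0,8.7],
    [0,0,0,0,0,0,8.7],
    [0,0,0,0,0,0,8.7],
    [0,0,0,0,0,0,8.7],
    [0,0,0,0,0,0,8.7]
  ]
}}

```text
time: 5.18
ee_pos: [0.5792, 0.2722, 0.0916]
eef_rot: [0.681, 0.732, 0.0, -0.0]
ft_force: [-0.2, -0.2, -0.1]
width: 0.0422
```

```bash
python3 - <<'E'
from h import *
import pickle
cs={n:cam(n) for n in('wrist','scene')};s=r.read_state();cs['s']={k:np.array(s[k]) for k in('ee_pos','width')}
pickle.dump(cs,open('open.pkl','wb'));print(s['ee_pos'],s['width'],s['ft_force'])
o=[]
for f in('shut','open'):
    c=pickle.load(open(f+'.pkl','rb'));e=c['s']['ee_pos']
    w=cv2.cvtColor(c['wrist']['img'],cv2.COLOR_RGB2BGR).copy();d=cv2.cvtColor(c['scene']['img'],cv2.COLOR_RGB2BGR).copy()
    p=proj(c['scene'],e).astype(int);q=proj(c['wrist'],e);print(f,p,q)
    a=cv2.resize(w[140:290,140:370],(460,300));b=cv2.resize(d[p[1]-60:p[1]+40,p[0]-56:p[0]+57],(339,300),interpolation=cv2.INTER_CUBIC)
    cv2.drawMarker(b,(168,180),(0,0,255),0,12,1);cv2.drawMarker(a,tuple(((q-[140,140])*2).astype(int)),(0,0,255),0,12,1)
    o.append(np.hstack([a,b]))
cv2.imwrite('pics/tips.png',np.vstack(o))
E
```

```text
[0.57916283 0.27219595 0.09159114] 0.05068101519679114 [-0.12619597  0.06781571  0.04830036]
shut [341 162] [258.26062302 218.73700833]
open [341 162] [258.14085678 218.28968942]
```

View pics/tips.png

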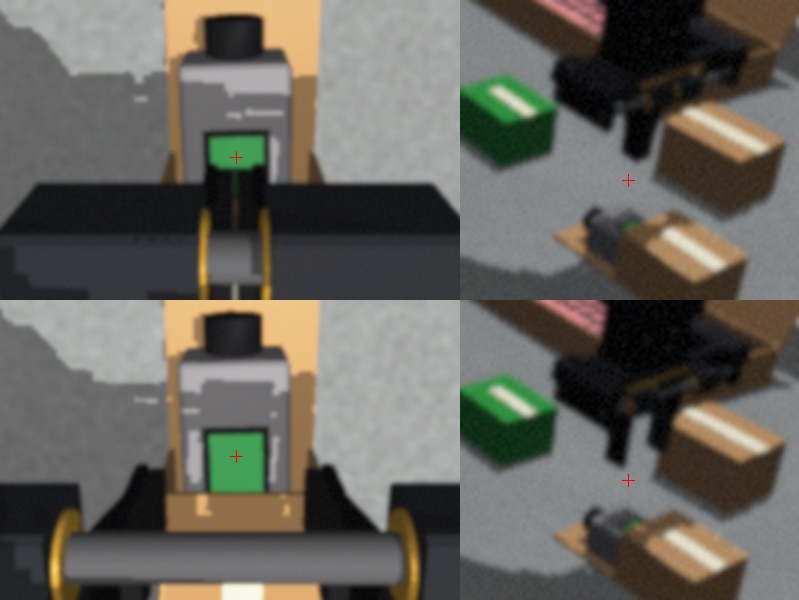

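```bash
python3 - <<'E'
from h import *
import pickle
c=pickle.load(open('shut.pkl','rb'));e=c['s']['ee_pos']
for wp in((257.5,224),(257.5,228)):
    P,g=two(c['wrist'],wp,c['scene'],(343.3,154.2));print(np.round(P,4),round(g,4),np.round(P-e,4))
# scene-only: height at the tool axis
for dz in(0,.01,.02,.025,.03,.035): print(dz,np.round(((proj(c['scene'],e+[0,0,dz])-[341-56,162-60])*3+[460,0])))
from scipy.spatial.transform import Rotation as R
s=r.read_state();print(s['joint_positions'])
E
```

```text
[0.5741 0.2737 0.1178] 0.0074 [-0.0045  0.0018  0.0274]
[0.5758 0.2732 0.1189] 0.0057 [-0.0028  0.0013  0.0285]
0 [629. 183.]
0.01 [630. 174.]
0.02 [632. 166.]
0.025 [632. 162.]
0.03 [633. 157.]
0.035 [634. 153.]
[-0.61621664  0.43011497  0.13760015  1.54716781 -0.06226244  1.16857307
  1.1763611 ]
```

The measurement settles it: the real fingertips sit about 28 mm above the reported TCP, which is why the fingers slid over the counter's top (z 0.043). I'll offset for that, aim for about −0.015 reported, and watch the force on the way down.

Emit:
{"fn": "play_rows", "kwargs": {
  "commands": [
    [0,0,0,0,0,0,8.7],
    [0,0,0,0,0,0,8.7],
    [0,0,0,0,0,0,8.7],
    [0,0,-4,0,0,0,8.7],
    [0,0,-3,0,0,0,8.7],
    [0,0,-1.5,0,0,0,8.7],
    [0,0,-0.7,0,0,0,8.7],
    [0,0,0,0,0,0,8.7]
  ],
  "grip_force": 20
}}

```text
time: 6.28
ee_pos: [0.5795, 0.2724, 0.0001]
eef_rot: [0.681, 0.732, 0.0, 0.0]
ft_force: [0.1, -0.5, 0.4]
width: 0.0865
```

Emit:
{"fn": "play_rows", "kwargs": {
  "commands": [
    [0,0,-0.5,0,0,0,8.7],
    [0,0,-0.5,0,0,0,8.7],
    [0,0,-0.4,0,0,0,8.7],
    [0,0,0,0,0,0,8.7]
  ]
}}

```text
time: 6.78
ee_pos: [0.5789, 0.2721, -0.0148]
eef_rot: [0.681, 0.732, -0.0, -0.0]
ft_force: [0.0, -0.3, 0.2]
width: 0.087
```

Emit:
{"fn": "play_rows", "kwargs": {
  "commands": [
    [0,0,0,0,0,0,0],
    [0,0,0,0,0,0,0],
    [0,0,0,0,0,0,0],
    [0,0,0,0,0,0,0],
    [0,0,0,0,0,0,0],
    [0,0,0,0,0,0,0],
    [0,0,0,0,0,0,0],
    [0,0,0,0,0,0,0]
  ]
}}

```text
time: 7.78
ee_pos: [0.5792, 0.2722, -0.0144]
eef_rot: [0.681, 0.732, 0.0, -0.0]
ft_force: [-0.2, -0.1, 0.8]
width: 0.0501
```

Gripped: the opening reads 50.1 mm. Now I'll pull it out along the sleeve axis.

Emit:
{"fn": "play_rows", "kwargs": {
  "commands": [
    [0,0,0.2,0,0,0,0],
    [-1.5,-0.11,0,0,0,0,0],
    [-2,-0.15,0,0,0,0,0],
    [-2,-0.15,0,0,0,0,0],
    [-2,-0.15,0,0,0,0,0],
    [-2,-0.15,0,0,0,0,0],
    [-1,-0.07,0.5,0,0,0,0],
    [0,0,2,0,0,0,0],
    [0,0,3,0,0,0,0],
    [0,0,3,0,0,0,0],
    [0,0,2,0,0,0,0],
    [0,0,0,0,0,0,0]
  ]
}}

```text
time: 9.28
ee_pos: [0.4754, 0.2649, 0.0943]
eef_rot: [0.681, 0.732, 0.002, 0.0]
ft_force: [-0.1, 0.4, -2.1]
width: 0.0501
```

```bash
python3 - <<'E'
from h import *
import pickle
t=pickle.load(open('c0.pkl','rb'))['top'];sc=pickle.load(open('c0.pkl','rb'))['scene']
g=cv2.cvtColor(t['img'],cv2.COLOR_RGB2GRAY).astype(int)
L=[];U=[]
for u in range(311,342,3):
    col=g[125:155,u]; 
    # lower edge: bench->dark at half level going up
    k=min(i for i in range(29,0,-1) if col[i]<75) if False else next(i for i in range(29,0,-1) if col[i]<70)
    f=k+(70-col[k])/(col[k+1]-col[k]); L.append((u,125+f))
    # upper edge of dark front band
    m=k
    while m>0 and col[m]<45: m-=1
    U.append((u,125+m))
    if u in(311,326,341): print(u,list(col))
for nm,A,z in(('base',L,0.),('top',U,.045)):
    P=np.array([onz(t,u,v,z) for u,v in A]);q=np.polyfit(P[:,1],P[:,0],1);print(nm,'x=',np.round(q,4),'at y=-.22:',np.polyval(q,-.22),'yrange',P[[0,-1],1])
# stop lateral extent at row mid of front edge
print([onz(t,u,v,.045)[:2].round(3) for u,v in((308,139.5),(344,143.5))])
s=r.read_state();print(s['ee_pos'],s['width'])
E
```

```text
311 [np.int64(80), np.int64(79), np.int64(74), np.int64(81), np.int64(83), np.int64(83), np.int64(80), np.int64(77), np.int64(74), np.int64(82), np.int64(81), np.int64(85), np.int64(71), np.int64(49), np.int64(43), np.int64(56), np.int64(91), np.int64(116), np.int64(127), np.int64(127), np.int64(128), np.int64(130), np.int64(128), np.int64(127), np.int64(131), np.int64(131), np.int64(132), np.int64(128), np.int64(128), np.int64(127)]
326 [np.int64(115), np.int64(93), np.int64(79), np.int64(72), np.int64(66), np.int64(64), np.int64(63), np.int64(62), np.int64(68), np.int64(64), np.int64(64), np.int64(72), np.int64(78), np.int64(80), np.int64(74), np.int64(53), np.int64(46), np.int64(58), np.int64(93), np.int64(116), np.int64(130), np.int64(132), np.int64(132), np.int64(131), np.int64(131), np.int64(130), np.int64(134), np.int64(132), np.int64(129), np.int64(132)]
341 [np.int64(128), np.int64(127), np.int64(110), np.int64(91), np.int64(83), np.int64(83), np.int64(76), np.int64(86), np.int64(84), np.int64(77), np.int64(75), np.int64(84), np.int64(81), np.int64(81), np.int64(88), np.int64(81), np.int64(75), np.int64(55), np.int64(45), np.int64(67), np.int64(99), np.int64(122), np.int64(129), np.int64(133), np.int64(130), np.int64(129), np.int64(132), np.int64(130), np.int64(131), np.int64(130)]
base x= [0.1547 0.6788] at y=-.22: 0.6447575994851705 yrange [-0.18187874 -0.27535471]
top x= [0.1756 0.6736] at y=-.22: 0.6349464741565837 yrange [-0.1751469  -0.26523288]
[array([ 0.643, -0.166]), array([ 0.629, -0.274])]
[0.47540669 0.26492871 0.09426382] 0.050071908888172194
```

```bash
python3 - <<'E'
from h import *
import pickle
t=pickle.load(open('c0.pkl','rb'))['top']
g=cv2.cvtColor(t['img'],cv2.COLOR_RGB2GRAY).astype(float)
def edge(u,v0,v1,lev):
    vs=np.arange(v0,v1,.05);c=np.interp(vs,np.arange(384),g[:,int(u)])
    return vs[np.argmax(c<lev)] if v1>v0 else None
for nm,z in(('rear',.006),('front',0.)):
    P=[]
    for u in range(312,341):
        vs=np.arange(110,160,.05);c=np.interp(vs,np.arange(384),g[:,u]);d=np.where(c<100)[0]
        v=vs[d[0]] if nm=='rear' else vs[d[-1]]
        P.append(onz(t,u,v,z))
    P=np.array(P);q=np.polyfit(P[:,1],P[:,0],1);print(nm,q.round(4),np.polyval(q,-.22).round(4),np.abs(np.polyval(q,P[:,1])-P[:,0]).max().round(4))
for nm in('left','right'):
    P=[]
    for v in range(127,138):
        us=np.arange(295,360,.05);c=np.interp(us,np.arange(512),g[v]);d=np.where(c<100)[0]
        P.append(onz(t,us[d[0]] if nm=='left' else us[d[-1]],v,.006))
    P=np.array(P);print(nm,np.polyfit(P[:,0],P[:,1],1).round(3),P[5].round(4))
E
```

```text
rear [0.1538 0.7305] 0.6967 0.0007
front [0.1566 0.6761] 0.6416 0.0008
left [-0.169 -0.057] [ 0.6761 -0.1716  0.006 ]
right [ 0.129 -0.367] [ 0.6738 -0.2823  0.006 ]
```

Emit:
{"fn": "play_rows", "kwargs": {
  "commands": [
    [0.46,-4.66,0,0,0,-0.0227,0],
    [0.46,-4.66,0,0,0,-0.0227,0],
    [0.46,-4.66,0,0,0,-0.0227,0],
    [0.46,-4.66,0,0,0,-0.0227,0],
    [0.46,-4.66,0,0,0,-0.0227,0],
    [0.46,-4.66,0,0,0,-0.0227,0],
    [0.46,-4.66,0,0,0,-0.0227,0],
    [0.46,-4.66,0,0,0,-0.0227,0],
    [0.46,-4.66,0,0,0,-0.0227,0],
    [0.46,-4.66,0,0,0,-0.0227,0],
    [0,0,0,0,0,0,0],
    [-1,0.15,-3,0,0,0,0],
    [-1,0.15,-3,0,0,0,0],
    [0,0,-2,0,0,0,0],
    [0,0,0,0,0,0,0]
  ]
}}

```text
time: 11.15
ee_pos: [0.4985, -0.1976, 0.0107]
eef_rot: [0.759, 0.651, -0.001, -0.002]
ft_force: [0.3, 0.5, -1.8]
width: 0.0503
```

```bash
python3 - <<'E'
from h import *
import pickle
s=r.read_state();e=np.array(s['ee_pos']);q=s['eef_rot'];print(e,2*np.arctan2(q[1],q[0])-np.pi/2,s['joint_positions'])
t=cam('top');sc=cam('scene');w=cam('wrist');pickle.dump({'top':t,'scene':sc,'wrist':w},open('c2.pkl','wb'))
im=[]
for c,p in((t,(.56,-.21,.04)),(sc,(.56,-.21,.04))):
    p=proj(c,p).astype(int);b=cv2.cvtColor(c['img'],cv2.COLOR_RGB2BGR)[p[1]-50:p[1]+50,p[0]-65:p[0]+65];print(p)
    im.append(cv2.resize(b,(390,300),interpolation=cv2.INTER_CUBIC))
b=cv2.resize(cv2.cvtColor(w['img'],cv2.COLOR_RGB2BGR),(390,292))
o=np.zeros((600,780,3),np.uint8);o[:300,:390]=im[0];o[:300,390:]=im[1];o[300:592,:390]=b
cv2.imwrite('pics/stop.png',o)
E
```

```text
[ 0.4985049  -0.1975924   0.01065687] -0.15409496924149946 [-0.10393758  0.33996801  0.46022684  1.90561489 -0.18362253  0.94120659
  1.85947246]
[323 166]
[192 222]
```

View pics/stop.png

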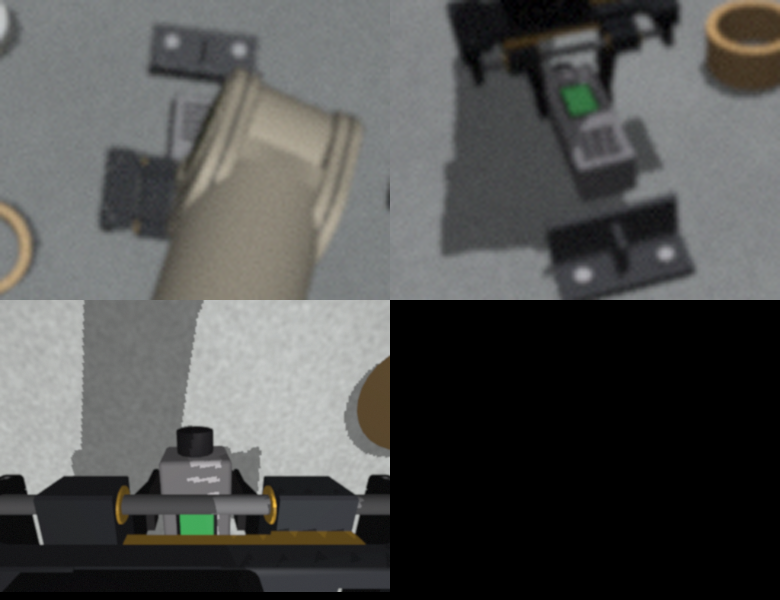

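```bash
python3 - <<'E'
from h import *
import pickle
c=pickle.load(open('c2.pkl','rb'));t=c['top'];s=c['scene']
h=np.array([.988,-.154,0]);n=np.array([.154,.988,0]);e=np.array([.4985,-.1976,0])
for sg in(1,-1):
  for z in(.068,.028):
    P=e+.114*h+sg*.025*n+[0,0,z];print(sg,z,'top',((proj(t,P)-[258,116])*3).round(),'scene',((proj(s,P)-[127,172])*3+[390,0]).round(),P)
for u,v in((178,97),):print(onz(t,258+u/3,116+v/3,.068))
for u,v in((587,197),(633,187)):print('heel low edge',onz(s,127+(u-390)/3,172+v/3,.028))
for u,v in((548,230),(677,195)):print('stop top edge',onz(s,127+(u-390)/3,172+v/3,.045))
E
```

```text
1 0.068 top [179.  93.] scene [631. 155.] [ 0.614982 -0.190456  0.068   ]
1 0.028 top [173. 101.] scene [634. 190.] [ 0.614982 -0.190456  0.028   ]
-1 0.068 top [229. 100.] scene [573. 169.] [ 0.607282 -0.239856  0.068   ]
-1 0.028 top [221. 108.] scene [577. 204.] [ 0.607282 -0.239856  0.028   ]
[ 0.61108598 -0.18949212  0.068     ]
heel low edge [ 0.60361327 -0.2288659   0.028     ]
heel low edge [ 0.61109749 -0.18922639  0.028     ]
stop top edge [ 0.6417609 -0.2770949  0.045    ]
stop top edge [ 0.65501197 -0.16779882  0.045     ]
```

Emit:
{"fn": "play_rows", "kwargs": {
  "commands": [
    [0.7,-0.1,-1.5,0,0,0,0],
    [0.7,-0.1,-0.8,0,0,0,0],
    [0.3,-0.05,0,0,0,0,0],
    [0,0,-0.2,0,0,0,0],
    [0,0,-0.1,0,0,0,0],
    [0,0,0,0,0,0,0]
  ]
}}

```text
time: 12.05
ee_pos: [0.5171, -0.2011, -0.0133]
eef_rot: [0.76, 0.65, 0.0, -0.0]
ft_force: [0.5, 0.0, -2.4]
width: 0.0504
```

Emit:
{"fn": "play_rows", "kwargs": {
  "commands": [
    [0,0,-0.2,0,0,0,0],
    [0,0,0,0,0,0,0],
    [0,0,-0.1,0,0,0,0],
    [0,0,0,0,0,0,0]
  ]
}}

```text
time: 12.55
ee_pos: [0.5171, -0.201, -0.0165]
eef_rot: [0.76, 0.65, -0.0, -0.0]
ft_force: [1.0, 0.1, -1.4]
width: 0.0502
```

Emit:
{"fn": "play_rows", "kwargs": {
  "commands": [
    [0.5,-0.08,0,0,0,0,0],
    [0.3,-0.05,0,0,0,0,0],
    [0.2,-0.03,0,0,0,0,0],
    [0,0,0,0,0,0,0]
  ]
}}

```text
time: 13.05
ee_pos: [0.5269, -0.2026, -0.0166]
eef_rot: [0.76, 0.65, -0.0, -0.0]
ft_force: [-2.1, 1.1, -1.0]
width: 0.05
```

Emit:
{"fn": "play_rows", "kwargs": {
  "commands": [
    [0.2,-0.03,0,0,0,0,0],
    [0,0,0,0,0,0,0]
  ]
}}

```text
time: 13.3
ee_pos: [0.5269, -0.2024, -0.0172]
eef_rot: [0.76, 0.65, -0.001, -0.002]
ft_force: [-8.1, 2.8, 1.9]
width: 0.0501
```

The heel is in contact at −8 N with the counter on the bench. I'll relieve the push, release, back off and shut the fingers.

Emit:
{"fn": "play_rows", "kwargs": {
  "commands": [
    [-0.15,0.02,0,0,0,0,0],
    [0,0,0,0,0,0,8.7],
    [0,0,0,0,0,0,8.7],
    [0,0,0,0,0,0,8.7],
    [0,0,0,0,0,0,8.7],
    [0,0,2,0,0,0,8.7],
    [0,0,3,0,0,0,8.7],
    [0,0,3,0,0,0,8.7],
    [-2.5,0.4,0,0,0,0,0],
    [-2.5,0.4,0,0,0,0,0],
    [-2.5,0.37,0,0,0,0,0],
    [0,0,0,0,0,0,0],
    [0,0,0,0,0,0,0],
    [0,0,0,0,0,0,0],
    [0,0,0,0,0,0,0],
    [0,0,0,0,0,0,0]
  ]
}}

```text
time: 15.3
ee_pos: [0.4528, -0.1911, 0.0635]
eef_rot: [0.76, 0.65, -0.0, -0.0]
ft_force: [0.2, -0.3, -0.2]
width: 0.0149
```

```bash
python3 - <<'E'
from h import *
import pickle
t=cam('top');w=cam('wrist');sc=cam('scene');s=r.read_state();e=s['ee_pos'];print(e,s['width'])
pickle.dump({'top':t,'scene':sc,'wrist':w},open('c3.pkl','wb'))
p=proj(sc,(.56,-.21,.03)).astype(int);print(p)
b=cv2.resize(cv2.cvtColor(sc['img'],cv2.COLOR_RGB2BGR)[p[1]-50:p[1]+50,p[0]-65:p[0]+65],(390,300),interpolation=cv2.INTER_CUBIC)
a=cv2.resize(cv2.cvtColor(w['img'],cv2.COLOR_RGB2BGR)[150:320,145:366],(390,300),interpolation=cv2.INTER_CUBIC)
cv2.imwrite('pics/p.png',np.hstack([a,b]))
E
```

```text
[ 0.45267822 -0.19110016  0.06353812] 0.004050764276216362
[192 224]
```

View pics/p.png

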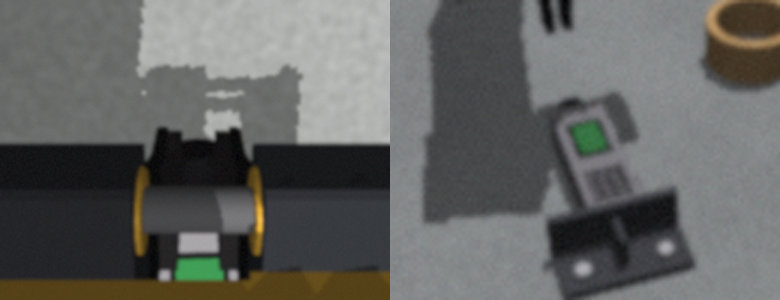

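The counter lies square against the stop, and the shut fingers are behind the plunger. Lowering now.

Emit:
{"fn": "play_rows", "kwargs": {
  "commands": [
    [0,0,-3,0,0,0,0],
    [0,0,-3,0,0,0,0],
    [0,0,-1.2,0,0,0,0],
    [0,0,-0.6,0,0,0,0],
    [0,0,0,0,0,0,0],
    [0.5,-0.08,0,0,0,0,0],
    [0.5,-0.08,0,0,0,0,0],
    [0,0,0,0,0,0,0]
  ]
}}

```text
time: 16.45
ee_pos: [0.4634, -0.1928, -0.0141]
eef_rot: [0.76, 0.65, 0.0, 0.0]
ft_force: [0.7, -0.3, -0.2]
width: 0.0003
```

Emit:
{"fn": "play_rows", "kwargs": {
  "commands": [
    [0.4,-0.06,0,0,0,0,0],
    [0.3,-0.05,0,0,0,0,0],
    [0.2,-0.03,0,0,0,0,0],
    [0,0,0,0,0,0,0]
  ]
}}

```text
time: 16.95
ee_pos: [0.4716, -0.1941, -0.0145]
eef_rot: [0.76, 0.65, -0.0, -0.0]
ft_force: [0.2, -0.2, 0.0]
width: 0.0003
```

Emit:
{"fn": "play_rows", "kwargs": {
  "commands": [
    [0.3,-0.05,0,0,0,0,0],
    [0.3,-0.05,0,0,0,0,0],
    [0.2,-0.03,0,0,0,0,0],
    [0,0,0,0,0,0,0]
  ]
}}

```text
time: 17.45
ee_pos: [0.4794, -0.1952, -0.0146]
eef_rot: [0.76, 0.65, -0.0, -0.0]
ft_force: [-4.3, 3.2, 3.4]
width: 0.0001
```

Emit:
{"fn": "play_rows", "kwargs": {
  "commands": [
    [0.2,-0.03,0,0,0,0,0],
    [0.2,-0.03,0,0,0,0,0],
    [0,0,0,0,0,0,0]
  ]
}}

```text
time: 17.82
ee_pos: [0.4819, -0.1955, -0.0149]
eef_rot: [0.76, 0.65, -0.001, -0.002]
ft_force: [-9.7, 3.8, 5.9]
width: 0.0007
```

Emit:
{"fn": "play_rows", "kwargs": {
  "commands": [
    [0.15,-0.02,0,0,0,0,0],
    [0,0,0,0,0,0,0],
    [0,0,0,0,0,0,0],
    [0,0,0,0,0,0,0]
  ]
}}

```text
time: 18.32
ee_pos: [0.4819, -0.1955, -0.015]
eef_rot: [0.76, 0.65, -0.001, -0.003]
ft_force: [-15.1, 4.5, 11.8]
width: 0.0004
```

```bash
python3 - <<'E'
from h import *
import pickle
w=cam('wrist');sc=cam('scene');s=r.read_state();e=s['ee_pos'];print(e,s['width'],s['ft_force'])
pickle.dump({'scene':sc,'wrist':w},open('c4.pkl','wb'))
p=np.array([192,224])
b=cv2.resize(cv2.cvtColor(sc['img'],cv2.COLOR_RGB2BGR)[p[1]-60:p[1]+40,p[0]-65:p[0]+65],(520,400),interpolation=cv2.INTER_CUBIC)
a=cv2.resize(cv2.cvtColor(w['img'],cv2.COLOR_RGB2BGR)[180:320,206:304],(280,400),interpolation=cv2.INTER_CUBIC)
cv2.imwrite('pics/press.png',np.hstack([a,b]))
E
```

```text
[ 0.48194439 -0.19550133 -0.01503472] 0.0006773284086644155 [-15.29690223   5.1199992   12.20400902]
```

View pics/press.png

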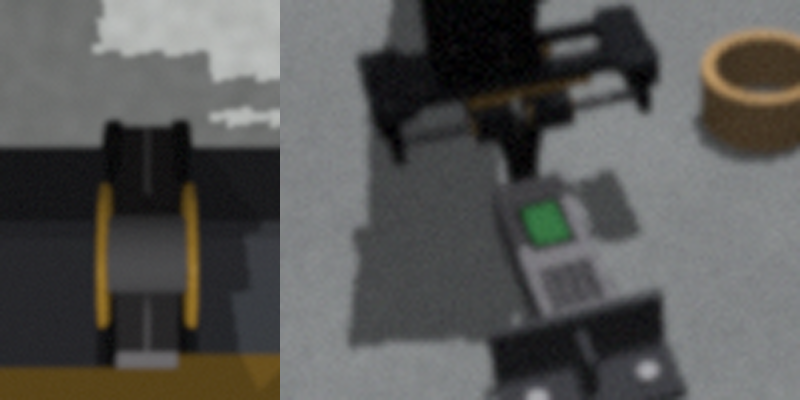

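The arm stalled at 15 N at the spot where the plunger should be fully home, with the heel on the stop. I'll hold briefly at lower force, then back off, lift and turn the tool half a turn for the regrasp.

Emit:
{"fn": "play_rows", "kwargs": {
  "commands": [
    [-0.15,0.02,0,0,0,0,0],
    [0,0,0,0,0,0,0],
    [0,0,0,0,0,0,0],
    [0,0,0,0,0,0,0],
    [0,0,0,0,0,0,0],
    [-1.5,0.23,0,0,0,0,0],
    [-1.5,0.23,0,0,0,0,0],
    [0,0,3,0,0,0,0],
    [0,0,4,0,0,0,8.7],
    [0,0,4,0,0,0,8.7],
    [0,0,0,0,0,0,8.7]
  ]
}}

```text
time: 19.8
ee_pos: [0.4559, -0.1921, 0.0987]
eef_rot: [0.76, 0.65, 0.002, 0.003]
ft_force: [-0.1, -0.3, -0.5]
width: 0.0227
```

Emit:
{"fn": "play_rows", "kwargs": {
  "commands": [
    [0.8,-0.1,0,0,0,-0.1848,8.7],
    [0.8,-0.1,0,0,0,-0.1848,8.7],
    [0.8,-0.1,0,0,0,-0.1848,8.7],
    [0.8,-0.1,0,0,0,-0.1848,8.7],
    [0.8,-0.1,0,0,0,-0.1848,8.7],
    [0.8,-0.1,0,0,0,-0.1848,8.7],
    [0.8,-0.1,0,0,0,-0.1848,8.7],
    [0.8,-0.1,0,0,0,-0.1848,8.7],
    [0.8,-0.1,0,0,0,-0.1848,8.7],
    [0.8,-0.1,0,0,0,-0.1848,8.7],
    [0.8,-0.1,0,0,0,-0.1848,8.7],
    [0.8,-0.1,0,0,0,-0.1848,8.7],
    [0.8,-0.1,0,0,0,-0.1848,8.7],
    [0.8,-0.1,0,0,0,-0.1848,8.7],
    [0.8,-0.1,0,0,0,-0.1848,8.7],
    [0.8,-0.1,0,0,0,-0.1848,8.7],
    [0.8,-0.1,0,0,0,-0.1848,8.7],
    [0,0,0,0,0,0,8.7],
    [0,0,0,0,0,0,8.7]
  ]
}}

```text
time: 22.18
ee_pos: [0.5891, -0.2085, 0.0951]
eef_rot: [-0.652, 0.758, 0.0, -0.0]
ft_force: [0.8, -0.8, -0.9]
width: 0.0873
```

```bash
python3 - <<'E'
from h import *
import pickle
s=r.read_state();e=np.array(s['ee_pos']);q=s['eef_rot'];print(e,2*np.arctan2(q[1],q[0])-np.pi/2,s['joint_positions'],s['width'])
t=cam('top');w=cam('wrist');sc=cam('scene');pickle.dump({'top':t,'scene':sc,'wrist':w},open('c5.pkl','wb'))
for n,c in(('top',t),('wrist',w),('scene',sc)):
    hsv=cv2.cvtColor(c['img'],cv2.COLOR_RGB2HSV);g=cv2.inRange(hsv,(50,90,40),(80,255,220))
    k,_,st,ce=cv2.connectedComponentsWithStats(g)
    for a,b in zip(st[1:],ce[1:]):
        if a[4]>15: print(n,a,b.round(1),onz(c,*b,.04).round(4))
E
```

```text
[ 0.58910677 -0.20852809  0.09511275] 2.9905480075368454 [-0.41738509  0.54963338  0.93374006  1.61751013 -0.46429603  1.21331628
 -1.10949819] 0.08726820497831952
top [ 138  233   31   64 1492] [154.2 266.1] [0.2767 0.2969 0.04  ]
wrist [ 246  213   29   42 1165] [260.5 233.6] [ 0.554 -0.207  0.04 ]
scene [271 127  46  30 748] [296.2 141.3] [0.3293 0.284  0.04  ]
scene [187 214  12  12 101] [192.8 219.4] [ 0.5506 -0.2054  0.04  ]
```

Emit:
{"fn": "play_rows", "kwargs": {
  "commands": [
    [1.0,-0.35,-2,0,0,0,8.7],
    [0.88,-0.3,-2,0,0,0,8.7],
    [0,0,-3,0,0,0,8.7],
    [0,0,-2,0,0,0,8.7],
    [0,0,-1,0,0,0,8.7],
    [0,0,-0.5,0,0,0,8.7],
    [0,0,-0.3,0,0,0,8.7],
    [0,0,0,0,0,0,8.7]
  ]
}}

```text
time: 23.32
ee_pos: [0.6087, -0.2149, -0.012]
eef_rot: [-0.65, 0.76, -0.0, 0.0]
ft_force: [0.9, -0.1, 0.8]
width: 0.0873
```

Emit:
{"fn": "play_rows", "kwargs": {
  "commands": [
    [0,0,-0.3,0,0,0,8.7],
    [0,0,0,0,0,0,0],
    [0,0,0,0,0,0,0],
    [0,0,0,0,0,0,0],
    [0,0,0,0,0,0,0],
    [0,0,0,0,0,0,0],
    [0,0,0,0,0,0,0],
    [0,0,0,0,0,0,0]
  ],
  "grip_force": 25
}}

```text
time: 24.32
ee_pos: [0.6085, -0.2148, -0.0154]
eef_rot: [-0.65, 0.76, -0.0, 0.0]
ft_force: [-0.2, -0.0, -0.3]
width: 0.0498
```

Emit:
{"fn": "play_rows", "kwargs": {
  "commands": [
    [-0.5,0.08,0.2,0,0,0,0],
    [-1,0.15,0.8,0,0,0,0],
    [0,0,3,0,0,0,0],
    [0,0,4,0,0,0,0],
    [0,0,3.5,0,0,0,0],
    [0,0,0,0,0,0,0]
  ],
  "grip_force": 45
}}

```text
time: 25.08
ee_pos: [0.5943, -0.2134, 0.1026]
eef_rot: [-0.65, 0.76, -0.002, 0.001]
ft_force: [0.1, -0.5, -2.4]
width: 0.0496
```

Emit:
{"fn": "play_rows", "kwargs": {
  "commands": [
    [-0.7,2.395,0,0,0,0.16845,0],
    [-0.7,2.395,0,0,0,0.16845,0],
    [-0.7,2.395,0,0,0,0.16845,0],
    [-0.7,2.395,0,0,0,0.16845,0],
    [-0.7,2.395,0,0,0,0.16845,0],
    [-0.7,2.395,0,0,0,0.16845,0],
    [-0.7,2.395,0,0,0,0.16845,0],
    [-0.7,2.395,0,0,0,0.16845,0],
    [-0.7,2.395,0,0,0,0.16845,0],
    [-0.7,2.395,0,0,0,0.16845,0],
    [-0.7,2.395,0,0,0,0.16845,0],
    [-0.7,2.395,0,0,0,0.16845,0],
    [-0.7,2.395,0,0,0,0.16845,0],
    [-0.7,2.395,0,0,0,0.16845,0],
    [-0.7,2.395,0,0,0,0.16845,0],
    [-0.7,2.395,0,0,0,0.16845,0],
    [-0.7,2.395,0,0,0,0.16845,0],
    [-0.7,2.395,0,0,0,0.16845,0],
    [-0.7,2.395,0,0,0,0.16845,0],
    [-0.7,2.395,0,0,0,0.16845,0]
  ]
}}

```text
time: 27.58
ee_pos: [0.4521, 0.2664, 0.0984]
eef_rot: [0.679, 0.734, -0.001, -0.0]
ft_force: [0.8, -0.5, -1.3]
width: 0.0496
```

Emit:
{"fn": "play_rows", "kwargs": {
  "commands": [
    [0,0,0,0,0,0,0],
    [0,0,0,0,0,0,0]
  ]
}}

```text
time: 27.82
ee_pos: [0.4531, 0.2652, 0.0988]
eef_rot: [0.682, 0.731, -0.001, 0.0]
ft_force: [0.5, -0.2, -2.0]
width: 0.0498
```

```bash
python3 - <<'E'
from h import *
import pickle
s=r.read_state();e=np.array(s['ee_pos']);q=s['eef_rot'];print(s['time'],e,2*np.arctan2(q[1],q[0])-np.pi/2,s['joint_positions'],s['width'],s['ft_force'])
t=cam('top');w=cam('wrist');sc=cam('scene');pickle.dump({'top':t,'scene':sc,'wrist':w,'e':e},open('c6.pkl','wb'))
for n,c,z in(('top',t,.14),('scene',sc,.14)):
    hsv=cv2.cvtColor(c['img'],cv2.COLOR_RGB2HSV);g=cv2.inRange(hsv,(50,90,40),(80,255,220))
    k,_,st,ce=cv2.connectedComponentsWithStats(g)
    for a,b in zip(st[1:],ce[1:]):
        if a[4]>15: print(n,a,b.round(1),onz(c,*b,z).round(4))
p=proj(t,(.53,.27,.1)).astype(int);A=cv2.resize(cv2.cvtColor(t['img'],cv2.COLOR_RGB2BGR)[p[1]-60:p[1]+60,p[0]-60:p[0]+60],(400,400),interpolation=cv2.INTER_CUBIC);print(p)
p=proj(sc,(.55,.27,.08)).astype(int);B=cv2.resize(cv2.cvtColor(sc['img'],cv2.COLOR_RGB2BGR)[p[1]-60:p[1]+60,p[0]-60:p[0]+60],(400,400),interpolation=cv2.INTER_CUBIC);print(p)
cv2.imwrite('pics/ins.png',np.hstack([A,B]))
E
```

```text
27.825 [0.45306966 0.26521349 0.09884267] 0.07018002425841607 [-0.86546663  0.18544989  0.27606398  1.85289825 -0.05562702  1.11217086
  1.07179083] 0.04981127502868727 [ 0.50796461 -0.17473876 -2.01795509]
top [150 176   9   7  54] [153.9 178.9] [0.5205 0.2747 0.14  ]
scene [271 127  45  30 679] [294.6 141.8] [0.4745 0.1673 0.14  ]
scene [323 131  12   7  48] [328.5 134. ] [0.4841 0.2904 0.14  ]
[158 177]
[334 161]
```

View pics/ins.png

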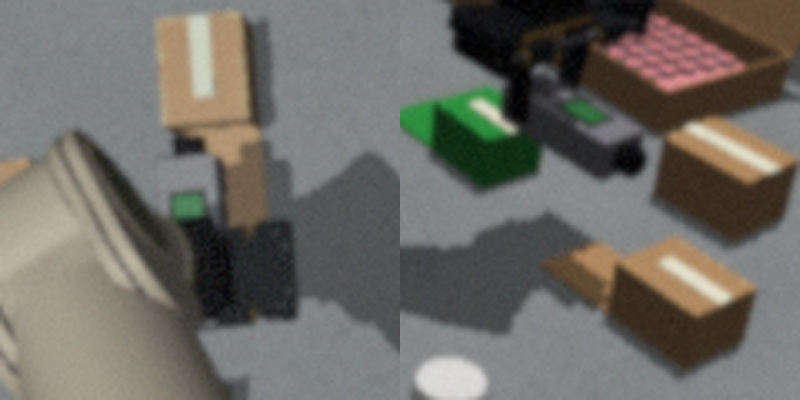

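```bash
python3 - <<'E'
from h import *
import pickle
c=pickle.load(open('c6.pkl','rb'));t=c['top'];s=c['scene'];e=c['e']
T=lambda u,v:(98+u*.3,117+v*.3);S=lambda u,v:(274+(u-400)*.3,101+v*.3)
f=lambda u,v,z:onz(t,*T(u,v),z).round(4)
print('roof front',f(165,131,.06),f(254,121,.06),'roof back',f(157,17,.06),f(243,11,.06))
print('ctr plunger-end edge',f(162,158,.155),f(219,155,.155),'plunger tip',f(188,139,.14))
a=np.array([.9973,.0729,0]);n=np.array([-.0729,.9973,0]);b=np.array([e[0],e[1],0])
for d,l,z in((.1106,.025,.155),(.1106,-.025,.155),(.1106,-.025,.115),(.1286,0,.149),(-.0314,-.025,.115)):
    P=b+a*d+n*l+[0,0,z];print('pred',d,l,z,P.round(3),'top',((proj(t,P)-[98,117])/.3).round(),'scene',((proj(s,P)-[274,101])/.3+[400,0]).round())
E
```

```text
roof front [0.5992 0.3131 0.06  ] [0.6066 0.2342 0.06  ] roof back [0.703  0.3209 0.06  ] [0.7069 0.2439 0.06  ]
ctr plunger-end edge [0.5587 0.2911 0.155 ] [0.5602 0.2447 0.155 ] plunger tip [0.5767 0.2735 0.14  ]
pred 0.1106 0.025 0.155 [0.562 0.298 0.155] top [153. 155.] scene [645. 129.]
pred 0.1106 -0.025 0.155 [0.565 0.248 0.155] top [214. 149.] scene [604. 144.]
pred 0.1106 -0.025 0.115 [0.565 0.248 0.115] top [225. 157.] scene [598. 183.]
pred 0.1286 0 0.149 [0.581 0.275 0.149] top [184. 132.] scene [638. 151.]
pred -0.0314 -0.025 0.115 [0.424 0.238 0.115] top [237. 324.] scene [497. 119.]
```

Emit:
{"fn": "play_rows", "kwargs": {
  "commands": [
    [0,0.15,-3,0,0,0,0],
    [0,0,-4,0,0,0,0],
    [0,0,-2,0,0,0,0],
    [0,0,-1,0,0,0,0],
    [0,0,-0.6,0,0,0,0],
    [0,0,0,0,0,0,0],
    [0,0,0,0,0,0,0]
  ]
}}

```text
time: 28.85
ee_pos: [0.454, 0.2682, -0.0057]
eef_rot: [0.681, 0.732, 0.001, 0.0]
ft_force: [0.0, -0.4, -2.7]
width: 0.0499
```

```bash
python3 - <<'E'
from h import *
import pickle
s=r.read_state();e=np.array(s['ee_pos']);q=s['eef_rot'];print(s['time'],e,2*np.arctan2(q[1],q[0])-np.pi/2,s['ft_force'],s['torque'])
t=cam('top');w=cam('wrist');sc=cam('scene');pickle.dump({'top':t,'scene':sc,'wrist':w,'e':e},open('c7.pkl','wb'))
a=np.array([.9973,.0729,0]);n=np.array([-.0729,.9973,0]);b=np.array([e[0],e[1],0])
hs=cv2.cvtColor(t['img'],cv2.COLOR_RGB2HSV)
g=cv2.inRange(hs,(50,60,40),(80,255,220));g[200:]=0
k,_,st,ce=cv2.connectedComponentsWithStats(g)
print([(x,y.round(1),onz(t,*y,.046).round(4)) for x,y in zip(st[1:],ce[1:]) if x[4]>8])
hs=cv2.cvtColor(sc['img'],cv2.COLOR_RGB2HSV);g=cv2.inRange(hs,(50,60,40),(80,255,220));g[:, :316]=0
k,_,st2,ce2=cv2.connectedComponentsWithStats(g)
print([(x,y.round(1),onz(sc,*y,.046).round(4)) for x,y in zip(st2[1:],ce2[1:]) if x[4]>8])
# card left/right margins of counter rows in top view
for v in range(176,188,3):
    h=cv2.cvtColor(t['img'],cv2.COLOR_RGB2HSV)[v,140:185];print(v,''.join('c' if (x[1]>90 and x[0]<25) else 'd' if x[2]<60 else '.' for x in h))
E
```

```text
28.85 [ 0.45395636  0.26822299 -0.00568088] 0.07244821319709271 [ 0.04788664 -0.38982907 -2.66810544] [-0.02223574  0.1087817  -0.02459569]
[(array([158, 180,   9,   8,  64], dtype=int32), array([161.6, 183.5]), array([0.5191, 0.2744, 0.046 ]))]
[(array([320, 159,  12,   8,  57], dtype=int32), array([325.3, 162.8]), array([0.5013, 0.2792, 0.046 ]))]
176 ....ddd......................................
179 .....dddd....................................
182 .......dddd..................................
185 .........dddd................................
```

```bash
python3 - <<'E'
from h import *
import pickle
c=pickle.load(open('c7.pkl','rb'));t=c['top'];s=c['scene'];w=c['wrist'];e=c['e']
print('window',two(t,(161.6,183.5),s,(325.3,162.8)))
a=np.array([.9973,.0729,0]);n=np.array([-.0729,.9973,0]);b=np.array([e[0],e[1],0])
def crop(c,p,W,H,k,ov):
    p=proj(c,p).astype(int);x,y=p[0]-W//2,p[1]-H//2;print((x,y,k))
    i=cv2.resize(cv2.cvtColor(c['img'],cv2.COLOR_RGB2BGR)[y:y+H,x:x+W],None,fx=k,fy=k,interpolation=cv2.INTER_CUBIC)
    if ov:
      for d,l,z in((.1106,.025,.0497),(.1106,-.025,.0497),(.1106,-.025,.0097),(.1286,0,.0297)):
        q=((proj(c,b+a*d+n*l+[0,0,z])-[x,y])*k).astype(int);cv2.circle(i,tuple(int(v) for v in q),2,(0,0,255),-1)
    return i
A=crop(s,(.55,.27,.03),80,60,6,True);A=A[:360]
B=crop(t,(.56,.27,.03),52,60,6,True)
C=cv2.resize(cv2.cvtColor(w['img'],cv2.COLOR_RGB2BGR)[180:],(480,191))
o=np.zeros((560,800,3),np.uint8);o[:360,:480]=A;o[:360,480:792]=B;o[362:553,:480]=C
cv2.imwrite('pics/last.png',o)
E
```

```text
window (array([0.51588774, 0.26938089, 0.05749277]), np.float64(0.005824203245481473))
(np.int64(291), np.int64(144), 6)
(np.int64(138), np.int64(140), 6)
```

View pics/last.png

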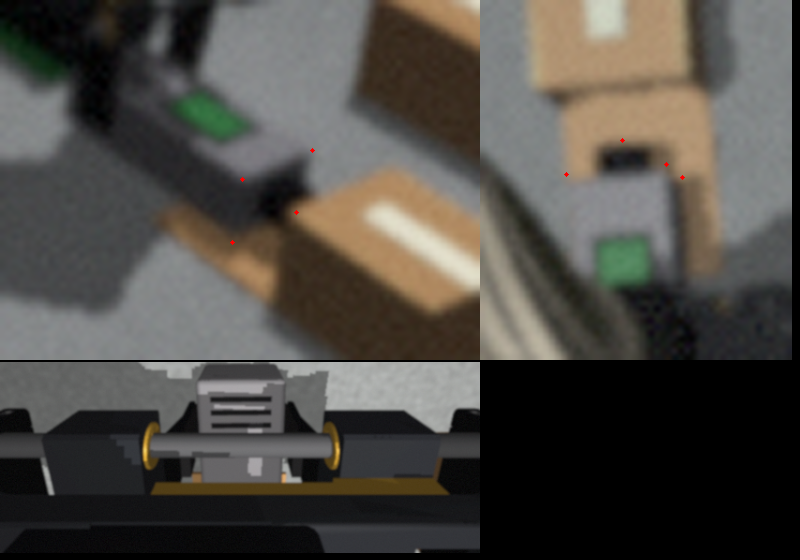

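```bash
python3 - <<'E'
from h import *
import pickle
t=pickle.load(open('c7.pkl','rb'))['top']
f=lambda u,v,z:onz(t,138+(u-480)/6,140+v/6,z).round(4)
print('ctr end',f(577,180,.05),f(668,172,.05),'window',f(622,261,.05),'plunger',f(624,150,.04))
print('roof front',f(539,98,.06),f(692,84,.06),'roof side pts',f(533,10,.06),f(688,10,.06))
print('flap',f(565,130,.003),f(716,130,.003),f(722,240,.003))
E
```

```text
ctr end [0.5594 0.2957 0.05  ] [0.5624 0.2507 0.05  ] window [0.5185 0.2734 0.05  ] plunger [0.5756 0.2747 0.04  ]
roof front [0.5991 0.3122 0.06  ] [0.6045 0.2368 0.06  ] roof side pts [0.6434 0.3154 0.06  ] [0.6418 0.2387 0.06  ]
flap [0.593  0.3133 0.003 ] [0.5914 0.2354 0.003 ] [0.5341 0.2325 0.003 ]
```

Emit:
{"fn": "play_rows", "kwargs": {
  "commands": [
    [0,0,-0.2,0,0,0,0],
    [1,0.07,0,0,0,0,0],
    [1.5,0.11,0,0,0,0,0],
    [1,0.07,0,0,0,0,0],
    [0.7,0.05,0,0,0,0,0],
    [0,0,0,0,0,0,0]
  ]
}}

```text
time: 29.75
ee_pos: [0.4959, 0.2707, -0.0086]
eef_rot: [0.681, 0.732, -0.0, 0.0]
ft_force: [0.0, 0.4, -1.3]
width: 0.0498
```

Emit:
{"fn": "play_rows", "kwargs": {
  "commands": [
    [1,0.07,0,0,0,0,0],
    [1,0.07,0,0,0,0,0],
    [1,0.07,0,0,0,0,0],
    [1,0.07,0,0,0,0,0],
    [0,0,0,0,0,0,0]
  ]
}}

```text
time: 30.38
ee_pos: [0.5363, 0.2735, -0.0085]
eef_rot: [0.681, 0.732, 0.0, 0.0]
ft_force: [-1.3, -0.2, -1.7]
width: 0.0494
```

Emit:
{"fn": "play_rows", "kwargs": {
  "commands": [
    [1,0.07,0,0,0,0,0],
    [0.8,0.06,0,0,0,0,0],
    [0.4,0.03,0,0,0,0,0],
    [0,0,0,0,0,0,0]
  ]
}}

```text
time: 30.88
ee_pos: [0.5577, 0.2752, -0.0085]
eef_rot: [0.681, 0.732, -0.0, 0.0]
ft_force: [0.3, 0.2, -2.5]
width: 0.0495
```

Emit:
{"fn": "play_rows", "kwargs": {
  "commands": [
    [0.4,0.03,0,0,0,0,0],
    [0.2,0.02,0,0,0,0,0],
    [0,0,0,0,0,0,0]
  ]
}}

```text
time: 31.25
ee_pos: [0.5636, 0.2758, -0.0084]
eef_rot: [0.681, 0.732, 0.0, -0.0]
ft_force: [-0.0, -0.6, -1.5]
width: 0.0496
```

Emit:
{"fn": "play_rows", "kwargs": {
  "commands": [
    [0.3,0.02,0,0,0,0,0],
    [0,0,0,0,0,0,0]
  ]
}}

```text
time: 31.5
ee_pos: [0.5667, 0.276, -0.0084]
eef_rot: [0.681, 0.732, 0.0, 0.0]
ft_force: [-0.2, 0.5, -2.1]
width: 0.0498
```

Emit:
{"fn": "play_rows", "kwargs": {
  "commands": [
    [0.3,0.02,0,0,0,0,0],
    [0,0,0,0,0,0,0]
  ]
}}

```text
time: 31.75
ee_pos: [0.5697, 0.2762, -0.0084]
eef_rot: [0.681, 0.732, 0.0, 0.0]
ft_force: [0.4, 0.7, -1.3]
width: 0.0498
```

Emit:
{"fn": "play_rows", "kwargs": {
  "commands": [
    [0.2,0.01,0,0,0,0,0],
    [0,0,0,0,0,0,0]
  ]
}}

```text
time: 32.0
ee_pos: [0.5716, 0.2762, -0.0085]
eef_rot: [0.681, 0.732, 0.0, 0.0]
ft_force: [0.8, -0.8, -1.1]
width: 0.0497
```

Emit:
{"fn": "play_rows", "kwargs": {
  "commands": [
    [0.2,0.01,0,0,0,0,0],
    [0,0,0,0,0,0,0]
  ]
}}

```text
time: 32.25
ee_pos: [0.5736, 0.2764, -0.0084]
eef_rot: [0.681, 0.732, 0.0, 0.0]
ft_force: [-0.5, 0.4, -2.7]
width: 0.0493
```

Emit:
{"fn": "play_rows", "kwargs": {
  "commands": [
    [0,0,-0.2,0,0,0,0],
    [0,0,-0.1,0,0,0,0],
    [0,0,0,0,0,0,0]
  ]
}}

```text
time: 32.62
ee_pos: [0.5733, 0.2764, -0.0116]
eef_rot: [0.681, 0.732, -0.0, -0.0]
ft_force: [0.8, 0.9, -1.0]
width: 0.0498
```

Emit:
{"fn": "play_rows", "kwargs": {
  "commands": [
    [0,0,-0.1,0,0,0,0],
    [0,0,0,0,0,0,5.5],
    [0,0,0,0,0,0,6],
    [0,0,0,0,0,0,7],
    [0,0,0,0,0,0,8.7],
    [0,0,0,0,0,0,8.7],
    [0,0,0,0,0,0,8.7],
    [0,0,2,0,0,0,8.7],
    [0,0,4,0,0,0,8.7],
    [0,0,4,0,0,0,8.7],
    [0,0,4,0,0,0,8.7],
    [-4,-2,2,0,0,0,8.7],
    [-4,-2,0,0,0,0,8.7],
    [-4,-3,0,0,0,0,8.7],
    [-4,-6,0,0,0,0,8.7],
    [0,-6,0,0,0,0,8.7],
    [0,-6,0,0,0,0,8.7],
    [0,-6,0,0,0,0,8.7],
    [0,0,0,0,0,0,8.7]
  ]
}}

```text
time: 35.0
ee_pos: [0.4189, -0.0297, 0.1491]
eef_rot: [0.684, 0.73, 0.001, 0.0]
ft_force: [-0.3, -0.4, 0.9]
width: 0.0865
```

```bash
python3 - <<'E'
from h import *
import pickle
s=r.read_state();print(s['time'],s['ee_pos'],s['width'],s['ft_force'])
t=cam('top');sc=cam('scene');pickle.dump({'top':t,'scene':sc},open('c8.pkl','wb'))
def mask(c):
    h=cv2.cvtColor(c['img'],cv2.COLOR_RGB2HSV);return h
h=mask(t)
print('ct=card, g=grey, d=dark')
for v in range(150,196,3):
    print(v,''.join('c' if (x[1]>70 and x[0]<25) else 'G' if (45<x[0]<85 and x[1]>80) else 'd' if x[2]<60 else 'g' if x[2]<125 else '.' for x in h[v,140:185]))
g0=cv2.cvtColor(pickle.load(open('c0.pkl','rb'))['top']['img'],cv2.COLOR_RGB2GRAY);g1=cv2.cvtColor(t['img'],cv2.COLOR_RGB2GRAY)
for nm,p,z in(('tin',(.688,.005,.075),.0),('tape',(.469,.006,.048),0),('parcel',(.518,.46,.07),0),('mouse',(.542,-.444,.03),0),('stop',(.66,-.22,.02),0)):
    u,v=proj(t,p).astype(int);print(nm,cv2.phaseCorrelate(g0[v-22:v+22,u-22:u+22].astype(float),g1[v-22:v+22,u-22:u+22].astype(float)))
E
```

```text
35.0 [ 0.41887857 -0.0297045   0.14905807] 0.08654730353604785 [-0.32176686 -0.39748681  0.89496743]
ct=card, g=grey, d=dark
150 ..g.....cccccccccccccccccccccccccccggggggg...
153 ........ccccccccccccccccg...ggcccccgggggg....
156 ......ggggggg...............ggggccccgg.......
159 g.g......g..................gggccccc.........
162 ................ggggggggggg..gggcccc..g......
165 ....g...........ggggggggggg.ggggccccc........
168 ................ggggggggggg..ggdgcccc........
171 ................ggggggggggg..gggccccc........
174 .................gggg........ggggcccc........
177 .........g......gggggggggggggggcccccc........
180 ..............cccccccccccccccccccccccc.......
183 ..............cccccccccccccccccccccccc.......
186 ..............ccccccccc......................
189 .............................................
192 .............................................
195 .............................................
tin ((0.3898308201203058, 0.49176977877404227), 1.0307062588592883)
tape ((0.6443302344292832, 0.7651645964643663), 0.346545671418354)
parcel ((0.44267658423225953, 0.560957614708709), 0.9394820335081615)
mouse ((0.461167949624933, 0.37955637517234564), 1.0349147884655772)
stop ((0.4659924711664303, 0.48624866035327585), 1.0739595199702392)
```

```bash
python3 - <<'E'
from h import *
import pickle
c=pickle.load(open('c8.pkl','rb'));t=c['top'];s=c['scene']
g=cv2.cvtColor(t['img'],cv2.COLOR_RGB2GRAY)
print('col162',list(map(int,g[165:188,162])));print('row172',list(map(int,g[172,148:182])))
for v in(175,176,177,179): print(v,onz(t,162,v,.043).round(4),onz(t,162,v,.003).round(4))
# predicted heel from release pose
a=np.array([.9973,.0729,0]);n=np.array([-.0729,.9973,0]);b=np.array([.5733,.2764,0])
gs=cv2.cvtColor(s['img'],cv2.COLOR_RGB2GRAY)
for l in(-.025,.025):
  for z in(.043,.003):
    P=b-.0314*a+n*l+[0,0,z];print(l,z,P.round(4),'top',proj(t,P).round(1),'scene',proj(s,P).round(1))
u,v=proj(s,b-.0314*a-.0249*n+[0,0,.02]).round().astype(int);print('scene patch',u,v);print(gs[v-14:v+12:2,u-14:u+16:2])
E
```

```text
col162 [104, 106, 105, 100, 105, 97, 103, 108, 111, 125, 125, 100, 83, 110, 141, 150, 150, 153, 151, 148, 149, 145, 135]
row172 [121, 125, 125, 126, 139, 140, 139, 130, 116, 107, 102, 103, 106, 108, 108, 109, 108, 108, 109, 117, 130, 118, 88, 61, 70, 84, 98, 118, 131, 131, 132, 130, 129, 129]
175 [0.5449 0.274  0.043 ] [0.5507 0.2828 0.003 ]
176 [0.5419 0.274  0.043 ] [0.5476 0.2828 0.003 ]
177 [0.5389 0.2739 0.043 ] [0.5445 0.2828 0.003 ]
179 [0.5328 0.2739 0.043 ] [0.5382 0.2828 0.003 ]
-0.025 0.043 [0.5438 0.2492 0.043 ] top [170.3 175.2] scene [326.1 172.3]
-0.025 0.003 [0.5438 0.2492 0.003 ] top [172.9 177. ] scene [324.5 182.7]
0.025 0.043 [0.5402 0.299  0.043 ] top [153.6 176.7] scene [337.7 167.7]
0.025 0.003 [0.5402 0.299  0.003 ] top [156.7 178.5] scene [335.9 178. ]
scene patch 325 178
[[137 134 134 136 135 134 139 141 140 139 143 138 142 139 139]
 [135 132 139 135 135 135 136 137 136 137 140 139 141 138 139]
 [136 137 136 137 139 135 133 133 136 133 135 132 130 124 132]
 [135 136 137 137 139 137 136 135 133 132 126 114  94  84 107]
 [136 134 138 133 136 134 134 131 116 119  97  81  77  79  81]
 [138 138 138 138 136 133 137 120  67  85 102  92  75  77  75]
 [136 140 137 140 132 135 140 122  50  49  78  99  99  84  85]
 [136 134 135 138 141 146 146 115  48  42  43  61  87  96 108]
 [138 134 131 126 140 146 145 108  44  40  38  38  46  72  91]
 [133 136 133 116 121 136 138  92  44  37  36  37  39  43  48]
 [135 135 134 134 126 120 122  92  69  45  40  37  39  41  45]
 [136 135 139 134 138 137 115 109 102  77  58  43  37  44  47]
 [134 135 136 135 136 137 134 124 111 107  89  62  41  46  44]]
```

```bash
python3 - <<'E'
from h import *
print(r.close_job())
E
```

```text
the job is handed in; nothing more can be done
None
```

I took the counter out, pressed its plunger fully in against the stop, put it back in the sleeve plunger first, and handed the job in at about 35 s. No verdict was reported.

- **First grasp failed:** the fingertips sat about 28 mm higher than the reported tool position, so the fingers slid over the counter's top without moving it. I measured the offset from two views, corrected for it, and the next grip read 50 mm, matching the counter's width.
- **Pressing:** I laid the counter flat with its blunt end on the stop; contact showed at about 8 N. I pushed the plunger until the arm stalled at 15 N, where it should be fully in, and kept it pressed for about 0.5 s. I judged this from position and force, as the plunger's travel can't be read directly. There was also about 12 N of upward force on the tool, which I did not explain.
- **Back in the sleeve:** the blunt end is about 60–65 mm outside the mouth. It matched the expected place in both the top and scene views, at the right height and window up. I felt no contact with the back wall, so the plunger should be out.
- **What disagreed:** the cameras put the sleeve mouth 5 mm apart (x 0.602 against 0.607 m). One check before insertion suggested a few millimetres of tilt, but the enlarged view showed the counter about level. I did not measure the inner end's flatness directly after release.
- **Other things on the bench:** in the top view the tin, mouse, parcel and stop showed no movement. The tape roll's match was weak, probably because of a shadow, but suggested no more than 2–3 mm. The arm ended clear of everything.

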